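# Match the screw lids to the fixings tubs

## Robot

A 6-joint arm with a two-finger parallel gripper is mounted at the origin on a cart in front of the work surface, level with it; the furniture and walls round the work are solid. World frame = base frame: x ahead of the robot, y to its left, z up, the work surface at z = 0. Lengths are in m, angles in rad, forces in N, time in s.
With the tool pointing down it reaches from about 0.25 to 0.725 m from the base axis. Payload 4 kg.
Tool frame: the origin (TCP) lies between the finger pads; the fingertips stand 8 mm ahead of it and the grasp point (between the pads) lies 11 mm behind it; z points along the fingers, y is the line along which they close (so a half turn about z gives the same grasp; the last joint's range is limited). The gripper opens to 85 mm and grips with 20 to 120 N. Pads are 22 mm wide; open, the fingers measure 114 mm over their backs; the gripper's body (76 mm by 85 mm) begins 54 mm behind the grasp point. The pads swing forward as they close: fully open they stand 13 mm farther back than shut.
Start: joints at [1.341, 0.241, 0.005, 1.335, 0, 1.571], TCP at [0.114, 0.487, 0.239] pointing down, gripper open.
Joint ranges: [-2.72, 2.72], [-1.05, 1.87], [-1.09, 1.28], [-1.99, 2.15], [-1.42, 1.44], [-3.14, 3.14]. Speed limits (rad/s): [2.79, 2.79, 3.14, 3.14, 3.14, 3.14].

## Interface

Orientations are given as a unit quaternion [x, y, z, w].
In Python, from workcell import status, viewer, bot gives the robot as it stands.
- The arm moves only by the tool servo_tool, never from a script. Its argument "commands" is a list of rows, each a list of 5 numbers: the finger opening in mm, from 0 to 85.4, then the shift along the tool's x, y, z in mm, then the turn about the tool's z in rad. A call has 1 to 20 rows; each row shifts and turns the commanded pose from where the row before left it, along the tool's axes as they then stand; what a row does not reach is not made up. A row lasts 1/8 s, in which the tool goes at most 62.5 mm and 10.7 degrees, less where a joint would pass 70% of its speed; a pose out of reach is approached as far as the arm can. A call is refused whole if a number of a shift passes 62.5 or a number of a turn 0.188, either way. A call with a gripper value outside its range is refused whole. The fingers move at their own pace and stop on an object; the grip force is fixed at half the most. Time passes only in rows, so rows that do not move let the fingers close. It gives the time, the measured TCP pose, the force, the opening and the grip force at its end, in the units of the state.
- status.get_obs(): the state, without advancing time (a new reading comes with each control period).
- viewer.camera(name): name is "scene" or "top" or "wrist"; returns (picture, depth): 400x640x3 uint8, red, green, blue; 400x640 float32, m along the optical axis (not along the pixel's ray), 0 where there is no reading.
- viewer.get_calibration(name): a dict with "camera_matrix" (3x3 intrinsics, pixels), "R" (3x3) and "t" (3): a world point X has camera coordinates R X + t; the wrist camera has in their place "T_tool_cam" (4x4, takes a point from camera to tool coordinates, whose origin is the TCP and whose axes are the flange's). Camera axes: x right, y down, z forward; pixel columns grow to the right and rows downward; lengths in m; the calibration is good to about 2 mm. A picture is of the moment at which its call begins: read the wrist's pose just before it. get_calibration takes no time and is no camera call.
- bot.job_done(): hands the job in; it is judged then, once.
Trained networks look in the newest picture that a camera, given by its name, has taken for a name from the list of things; names that differ only in an ending like _2 or _b are one class to them, and where a whole thing is asked for, a point or a joint stands for the part that bears it (a point fixed in the world has none). Each returns a list of dicts, best first, with "p" (0 to 1); they miss things now and then, are a little off and sometimes report something else, mostly with a low value. They report only what shows in the picture. A call takes as long as a camera call.
- viewer.masks_of(camera, label): "mask" (400x640 bool, what is visible of it) and "pixel" ([row, column] in pixels, amid what is visible of it).
- viewer.spot_point(camera, label): "pixel" ([row, column] in pixels: a listed point, or the origin of a listed thing).
The state is a dict: "clock": time; "joint_pos": joint angles; "joint_vel": joint speeds; "tau": joint torques, N m; "eef_pos": TCP position; "tool_rot": TCP orientation; "ft_force": force on the tool from outside, world axes, zero at the start; "ft_torque": the same for the moment, N m; "grip_width": finger opening in m; "grasp_force": force on a finger pad.
Only numpy, scipy, OpenCV 4.12 (cv2) and the standard library are available. Lean on these libraries where they do the work, as an engineer would, in place of code of your own. Each camera call takes 0.05 s, during which the arm holds its last target. There are 200 camera calls.

## Task

Close the two open tubs in the plywood caddy: the two yellow lids look alike but their threads differ, and each fits only one tub, so try them until each tub has the lid that threads on, and screw both lids down fully home. A lid that stays high however it is turned is on the wrong tub. Leave the tubs standing in their wells and do not shift the other things on the table.

Things in the scene. Friction and masses are not known exactly. Their poses are not given: they have to be found in the camera images.
- lid_p: one of the two yellow screw lids, alike from above; which tub it fits is found only by trying. 109 mm across, 61 mm tall with its bar, lies right way up on the table. Origin: centre of its lower edge; z up; x along the finger bar. The lugs inside repeat every half turn, so turning it by 180 degrees changes nothing. About 0.12 kg, loose
- lid_q: one of the two yellow screw lids, alike from above; which tub it fits is found only by trying. 109 mm across, 61 mm tall with its bar, lies right way up on the table. Origin: centre of its lower edge; z up; x along the finger bar. The lugs inside repeat every half turn, so turning it by 180 degrees changes nothing. About 0.12 kg, loose
- lid_p_bar (a point): middle of that lid's straight finger bar, 46.5 mm above its lower edge: the bar runs along the lid's x, 86 mm long, 16 mm thick (y), 29 mm tall; it stands on the lid's flat top, which is 32 mm above the lower edge, and is the place to take and turn the lid; fingers standing loosely either side of it turn the lid and let it sink
- lid_q_bar (a point): middle of that lid's straight finger bar, 46.5 mm above its lower edge: the bar runs along the lid's x, 86 mm long, 16 mm thick (y), 29 mm tall; it stands on the lid's flat top, which is 32 mm above the lower edge, and is the place to take and turn the lid; fingers standing loosely either side of it turn the lid and let it sink
- tub_white: white (full of wooden biscuits) square tub, body 110 x 110 x 74 mm, open round threaded neck 88 mm across (99 over the thread) up to 108 mm. Origin: centre of its foot; z up; x to the back, away from the robot; a red tick marks the middle of its front (-x) and back (+x) faces. About 0.75 kg, stands loose in its well, which keeps it from turning
- tub_grey: dark grey (full of red wall plugs) square tub, body 110 x 110 x 74 mm, open round threaded neck 88 mm across (99 over the thread) up to 108 mm. Origin: centre of its foot; z up; x to the back, away from the robot; a red tick marks the middle of its front (-x) and back (+x) faces. About 0.75 kg, stands loose in its well, which keeps it from turning
- tub_white_mouth (a point): centre of this tub's rim, 108 mm above its foot. Right-hand quick thread: the right lid, set on with its bar 74 (+-5) degrees anticlockwise from above of the tub's x, drops into the gaps (5 to 9 mm above home), sinks by its weight as it is turned clockwise, and is home, tight, with its bar along x, lower edge 28 mm below the rim. A wrong lid stays on top, 11 mm or more high, and turns without sinking
- tub_grey_mouth (a point): centre of this tub's rim, 108 mm above its foot. Right-hand quick thread: the right lid, set on with its bar 74 (+-5) degrees anticlockwise from above of the tub's x, drops into the gaps (5 to 9 mm above home), sinks by its weight as it is turned clockwise, and is home, tight, with its bar along x, lower edge 28 mm below the rim. A wrong lid stays on top, 11 mm or more high, and turns without sinking
- caddy: plywood caddy screwed to the table, 131 x 315 mm, walls 43 mm tall, 9 mm floor, two square wells (113 mm) 70 mm either side of its origin along y; a tub stands in each, with 3 mm of play. Origin: centre of its underside; x to the back; the tubs are parallel to it.
- tape_measure: yellow tape measure, 92 x 38 x 66 mm, at the right; origin under its centre; bystander
- tape_roll: flat roll of blue masking tape, 105 mm across, 24 mm tall, front right; origin under its centre; bystander
- sanding_block: brown sanding block, 112 x 66 x 34 mm, at the front; origin under its centre; bystander

How it is judged:
By the outcome, as a careful person would: the job done as asked, in the order asked, and still so for the second after the job is handed in, with the robot touching nothing.
It also fails if it takes over 72 s, if anything falls off the work surface, if the arm or the gripper's body presses on something with over 40 N, if the wrist force passes 120 N, or if a joint passes its speed limit or range.

## Working session

There is one attempt and no reset: what is moved stays moved. The work goes in short steps, Python scripts to look and compute and a tool call to move; the robot and the scene stay as the last step left them, time stands still between calls to the robot, and variables do not carry over. Pictures are saved under pics/ and viewed, at most 10 in all, crops included, and the job is handed in when it is done.

Besides the shell and the picture viewer there is one more tool, called after "Request:" by a JSON object that holds its "api" and its "payload", one argument or row to a line. servo_tool: Moves the arm, as the interface text tells. Its arguments: {"type":"object","properties":{"commands":{"type":"array"}},"required":["commands"]}

```bash
mkdir -p pics; ls
cat > h.py <<'E'
import numpy as np, cv2
from scipy.spatial.transform import Rotation as Rn
from workcell import status, viewer, bot
def cam(name):
    o=status.get_obs(); im,d=viewer.camera(name); c=viewer.get_calibration(name); K=np.array(c["camera_matrix"])
    if name=="wrist":
        T=np.array(c["T_tool_cam"]); Rt=Rn.from_quat(o["tool_rot"]).as_matrix()
        Rw=Rt@T[:3,:3]; tw=Rt@T[:3,3]+np.array(o["eef_pos"])
    else:
        R=np.array(c["R"]); Rw=R.T; tw=-R.T@np.array(c["t"])
    r,cc=np.mgrid[:400,:640]
    P=np.stack([(cc-K[0,2])/K[0,0],(r-K[1,2])/K[1,1],np.ones_like(d)],-1)*d[...,None]
    W=P@Rw.T+tw; W[d==0]=np.nan
    return im,d,W,o
def save(n,im): cv2.imwrite("pics/"+n,im[...,::-1])
E
python3 - <<'E'
from h import *
im,d,W,o=cam("top"); save("top.png",im)
print(o)
for n in ["lid_p","lid_q","lid_p_bar","tub_white","tub_grey","caddy","tape_measure","tape_roll","sanding_block"]:
    for m in viewer.masks_of("top",n)[:3]:
        k=m["mask"]; print(n,round(m["p"],2),m["pixel"],k.sum(),np.nanmedian(W[k],0).round(3),np.nanpercentile(W[k][:,2],95).round(3))
im,d,W,o=cam("scene"); save("scene.png",im)
E
```

```text
pics
{'clock': 0.0, 'joint_pos': array([1.34098804e+00, 2.41443912e-01, 3.70625208e-03, 1.33519440e+00,
       1.89191876e-06, 1.57079560e+00]), 'joint_vel': array([ 0.00087911, -0.0004691 , -0.00280197,  0.0001644 ,  0.00046843,
       -0.00081209]), 'tau': array([ 2.18164896e-04, -3.72315431e+01,  2.52408904e+01,  1.68900867e-02,
        1.28231059e-04, -4.05188576e-07]), 'eef_pos': array([0.11375315, 0.48624932, 0.23839063]), 'tool_rot': array([ 1.14651040e-01,  9.93405254e-01, -1.06071349e-03, -1.23372248e-04]), 'ft_force': array([ 0.44846874, -0.38361292,  0.30974666]), 'ft_torque': array([-0.03581027, -0.07702766,  0.02740324]), 'grasp_force': 0.0, 'grip_width': 0.08548554907738545}
lid_p 0.85 [208.4, 200.2] 1329 [0.475 0.217 0.033] 0.061
lid_p 0.77 [225.8, 287.6] 1192 [ 0.434 -0.031  0.033] 0.061
lid_q 0.85 [208.4, 200.2] 1329 [0.475 0.217 0.033] 0.061
lid_q 0.77 [225.8, 287.6] 1192 [ 0.434 -0.031  0.033] 0.061
lid_p_bar 0.58 [208.1, 196.2] 1304 [0.475 0.217 0.033] 0.061
tub_white 0.6 [134.2, 322.9] 1684 [ 0.665 -0.117  0.098] 0.116
tub_white 0.38 [180.7, 443.2] 383 [ 0.552 -0.447  0.064] 0.068
tub_grey 0.62 [151.0, 368.1] 1761 [ 0.63  -0.248  0.096] 0.116
caddy 0.93 [150.7, 344.6] 1589 [ 0.634 -0.184  0.04 ] 0.046
tape_measure 0.9 [181.0, 444.7] 369 [ 0.552 -0.448  0.064] 0.068
tape_measure 0.6 [210.3, 197.1] 1328 [0.474 0.217 0.033] 0.061
tape_roll 0.77 [239.4, 431.2] 690 [ 0.377 -0.4    0.023] 0.028
sanding_block 0.91 [260.5, 359.6] 985 [ 0.338 -0.23   0.034] 0.038
sanding_block 0.41 [209.7, 199.4] 1259 [0.475 0.217 0.033] 0.061
```

View pics/top.png

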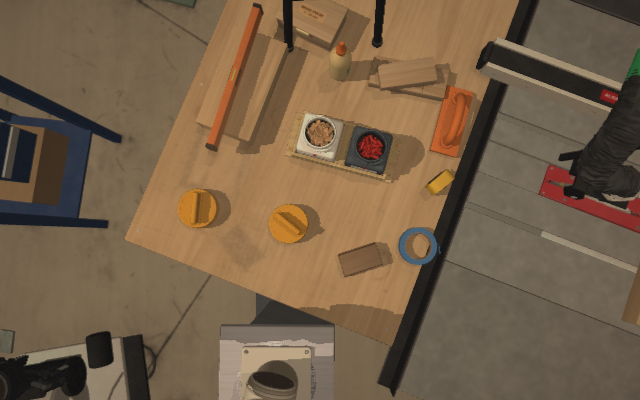

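View pics/scene.png

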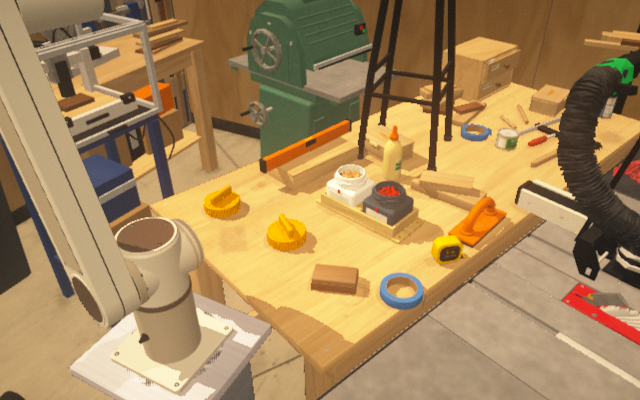

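```bash
cat >> h.py <<'E'
def bars(W,zlo,zhi,c,r=0.06):
    "bar centre, axis angle (deg), sizes from points in a z-band near c"
    k=(np.abs(W[...,0]-c[0])<r)&(np.abs(W[...,1]-c[1])<r)&(W[...,2]>zlo)&(W[...,2]<zhi)
    p=W[k]; (cx,cy),(w,h),a=cv2.minAreaRect((p[:,:2]*1000).astype(np.float32))
    if w<h: a+=90;w,h=h,w
    return k.sum(),round(cx,1),round(cy,1),round((a+90)%180-90,1),round(w),round(h),round(np.median(p[:,2])*1000,1)
def circ(W,c,zlo,zhi,r=0.06):
    k=(np.hypot(W[...,0]-c[0],W[...,1]-c[1])<r)&(W[...,2]>zlo)&(W[...,2]<zhi)
    p=W[k]; (x,y),rr=cv2.minEnclosingCircle((p[:,:2]*1000).astype(np.float32)); return k.sum(),round(x,1),round(y,1),round(rr,1)
E
python3 - <<'E'
from h import *
im,d,W,o=cam("top")
for c in [(.475,.217),(.434,-.031)]:
    print(bars(W,.05,.07,c),circ(W,c,.02,.04))
for n in ["tub_white","tub_grey"]:
    m=viewer.masks_of("top",n)[0]["mask"]; c=np.nanmedian(W[m],0)[:2]
    print(n,circ(W,c,.108,.125,.07), circ(W,c,.112,.125,.07), [s for s in viewer.spot_point("top",n+"_mouth")[:1]])
m=viewer.masks_of("top","caddy")[0]["mask"]; p=W[m&(W[...,2]>.035)&(W[...,2]<.05)]
print(cv2.minAreaRect((p[:,:2]*1000).astype(np.float32)))
E
```

```text
(np.int64(198), 476.0, 223.8, -2.7, 83, 18, np.float64(59.6)) (np.int64(989), 475.3, 223.8, 55.3)
(np.int64(187), 435.1, -30.1, 51.2, 85, 16, np.float64(59.9)) (np.int64(1021), 434.8, -30.3, 55.2)
tub_white (np.int64(234), 673.9, -115.7, 44.5) (np.int64(155), 673.6, -116.2, 44.0) [{'pixel': [133.4, 319.3], 'p': 0.91}]
tub_grey (np.int64(0), 0.0, 0.0, 0.0) (np.int64(0), 0.0, 0.0, 0.0) [{'pixel': [143.2, 372.2], 'p': 0.68}]
((656.8334350585938, -183.7588653564453), (271.35382080078125, 132.7147979736328), 75.46009826660156)
```

The top view shows the lids at (208,197) and (224,288), the white tub at (135,322) and the grey tub at (148,370). The bottle stands behind the tubs, and nothing blocks the way in. Next I'll refine the tub positions.

```bash
cat >> h.py <<'E'
def wrap(a): return (a+180)%360-180
def pose():
    o=status.get_obs(); R=Rn.from_quat(o["tool_rot"]).as_matrix()
    return np.array(o["eef_pos"])*1000, np.degrees(np.arctan2(R[1,1],R[0,1])), R, o
def plan(x,y,z,ya=None):
    "shift in tool axes (mm) before turning, and turn about tool z (rad), to reach x,y,z with tool y at angle ya deg"
    p,a,R,o=pose(); s=R.T@(np.array([x,y,z])-p)
    print("t",round(o["clock"],2),"at",p.round(1),"yang",round(a,1),"q6",o["joint_pos"][5].round(2),"F",o["ft_force"].round(1),"shift",s.round(1),"turn",0 if ya is None else round(np.radians(a-ya),3))
E
python3 - <<'E'
from h import *
im,d,W,o=cam("top")
Z=W[...,2]; k=(Z>.108)&(Z<.125)&(W[...,0]>.5)&(W[...,0]<.75)&(W[...,1]<0)&(W[...,1]>-.35)
n,l,s,c=cv2.connectedComponentsWithStats(k.astype(np.uint8))
for i in range(1,n):
    if s[i,4]>15:
        p=W[l==i]; print(s[i],p.mean(0).round(3),p.max(0).round(3),p.min(0).round(3), cv2.minEnclosingCircle((p[:,:2]*1000).astype(np.float32)))
plan(435,-30,180,141.2)
E
```

```text
[303 116  33  33 181] [ 0.67  -0.116  0.116] [ 0.717 -0.072  0.123] [ 0.63  -0.157  0.108] ((673.71923828125, -115.86125946044922), 44.01808547973633)
[353 130  36  33 201] [ 0.634 -0.252  0.115] [ 0.681 -0.205  0.122] [ 0.595 -0.298  0.108] ((638.37255859375, -251.74827575683594), 48.50267028808594)
t 0.9 at [113.9 486.9 239.3] yang 76.8 q6 1.57 F [-0.2  0.5 -0.8] shift [-430.4 -430.2   59.3] turn -1.123
```

Request:
{"api": "servo_tool", "payload": {
  "commands": [
    [85,-43,-43,4,0],
    [85,-43,-43,4,0],
    [85,-43,-43,4,0],
    [85,-43,-43,4,0],
    [85,-43,-43,4,0],
    [85,-43,-43,4,0],
    [85,-43,-43,4,0],
    [85,-43,-43,4,0],
    [85,-43,-43,4,0],
    [85,-43,-43,4,0],
    [85,0,0,2,-0.187],
    [85,0,0,2,-0.187],
    [85,0,0,2,-0.187],
    [85,0,0,2,-0.187],
    [85,0,0,2,-0.187],
    [85,0,0,2,-0.187],
    [85,0,0,0,0]
  ]
}}

```text
clock: 3.02
eef_pos: [0.4345, -0.0298, 0.1872]
tool_rot: [-0.43, 0.903, 0.0, -0.0]
ft_force: [0.5, -0.2, 0.3]
grip_width: 0.0847
grasp_force: 0.0
```

Run:
```python
from h import *
im,d,W,o=cam("wrist"); save("w1.png",im)
print(bars(W,.05,.07,(.435,-.03)),circ(W,(.435,-.03),.025,.04))
plan(435,-30,44,141.2)
```

```text
(np.int64(2055), 434.0, -30.1, 51.4, 85, 17, np.float64(59.5)) (np.int64(9838), 434.1, -29.6, 55.5)
t 3.08 at [434.6 -29.8 187.3] yang 140.9 q6 -0.96 F [-0.5 -0.6  0.6] shift [-1.000e-01 -4.000e-01  1.433e+02] turn -0.005
```

Request:
{"api": "servo_tool", "payload": {
  "commands": [
    [60,0,0,50,0],
    [40,0,0,50,0],
    [40,0,0,30,0],
    [40,0,0,13,0],
    [30,0,0,0,0],
    [0,0,0,0,0],
    [0,0,0,0,0],
    [0,0,0,0,0],
    [0,0,0,0,0],
    [0,0,0,0,0]
  ]
}}

```text
clock: 4.32
eef_pos: [0.4362, -0.0299, 0.0456]
tool_rot: [-0.431, 0.902, -0.001, 0.001]
ft_force: [0.4, 0.4, 6.9]
grip_width: 0.0152
grasp_force: 60.2
```

```bash
python3 -c "
from h import *
plan(673.7,-115.9,200,-14.6+74+90)"
```

```text
t 4.33 at [436.2 -29.9  45.6] yang 141.1 q6 -0.96 F [0.4 0.4 6.9] shift [ -82.5 -239.3 -153.5] turn -0.145
```

Request:
{"api": "servo_tool", "payload": {
  "commands": [
    [0,0,0,-50,0],
    [0,0,0,-55,0],
    [0,0,0,-50,0],
    [0,-16.5,-48,0,0],
    [0,-16.5,-48,0,0],
    [0,-16.5,-48,0,0],
    [0,-16.5,-48,0,0],
    [0,-16.5,-47,0,0],
    [0,0,0,0,-0.145],
    [0,0,0,0,0],
    [0,0,0,0,0]
  ]
}}

```text
clock: 5.7
eef_pos: [0.6719, -0.1154, 0.1995]
tool_rot: [-0.495, 0.869, 0.0, -0.0]
ft_force: [0.1, 1.0, -1.5]
grip_width: 0.0149
grasp_force: 59.3
```

Run:
```python
from h import *
plan(673.7,-115.9,150,149.4)
im,d,W,o=cam("wrist"); save("w2.png",im)
R=pose()[0]
k=(W[...,2]>R[2]/1000-.03)
print(circ(W,(R[0]/1000,R[1]/1000),R[2]/1000-.022,R[2]/1000-.008,.07))
print(circ(W,(.6737,-.1159),.11,.125,.06))
```

```text
t 5.7 at [ 671.9 -115.4  199.5] yang 149.3 q6 -1.21 F [ 0.1  1.  -1.5] shift [-0.5 -1.8 49.5] turn -0.001
(np.int64(22358), 670.1, -116.2, 55.1)
(np.int64(0), 0.0, 0.0, 0.0)
```

View pics/w2.png

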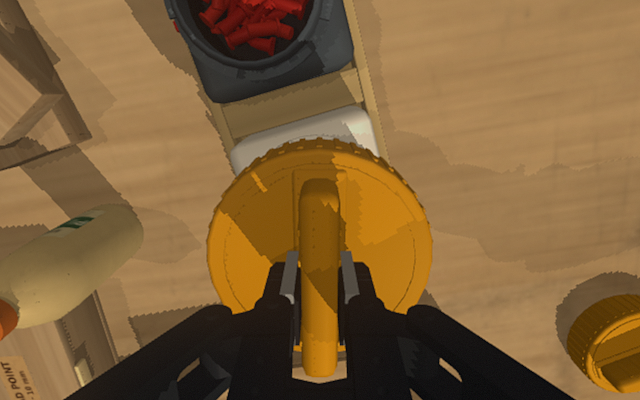

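The wrist view shows the lid held centrally over the white tub, about 2 mm off the TCP along x. I'll correct for that and lower it gently.

```bash
python3 -c "
from h import *
plan(675.5,-115.1,151,149.4)"
```

```text
t 5.75 at [ 672.  -115.3  199.9] yang 149.3 q6 -1.21 F [-0.1  1.2 -1.5] shift [-2.  -2.9 48.9] turn -0.001
```

Request:
{"api": "servo_tool", "payload": {
  "commands": [
    [0,-2,-3,15,0],
    [0,0,0,15,0],
    [0,0,0,6,0],
    [0,0,0,6,0],
    [0,0,0,4,0],
    [0,0,0,3,0],
    [0,0,0,0,0]
  ]
}}

```text
clock: 6.62
eef_pos: [0.676, -0.1154, 0.1502]
tool_rot: [-0.496, 0.869, 0.0, -0.0]
ft_force: [-1.2, 0.4, -1.3]
grip_width: 0.0149
grasp_force: 59.4
```

Request:
{"api": "servo_tool", "payload": {
  "commands": [
    [22,0,0,0,0],
    [22,0,0,0,0],
    [22,0,0,0,0],
    [22,0,0,0,0]
  ]
}}

```text
clock: 7.12
eef_pos: [0.6762, -0.1154, 0.1505]
tool_rot: [-0.496, 0.869, -0.0, 0.0]
ft_force: [0.4, -0.4, -1.0]
grip_width: 0.0219
grasp_force: 0.0
```

```bash
cat >> h.py <<'E'
def lid(c):
    im,d,W,o=cam("wrist"); p=pose()[0]/1000
    Z=W[...,2]; r=np.hypot(W[...,0]-c[0],W[...,1]-c[1])
    k=(r<.048)&(Z>.115)&(Z<.145)&(im[...,0]>130)&(im[...,2]<90)
    z=Z[k]; h,e=np.histogram(z,bins=np.arange(.115,.145,.001)); print("n",k.sum(),"flat top z mode",e[h.argmax()],"med",np.median(z).round(4),"edge over home",round((np.median(z)-.032-.089)*1000,1))
    zt=np.median(z)
    k=k&(abs(Z-zt)<.004); A=np.c_[W[k][:,:2]-c,np.ones(k.sum())]; s=np.linalg.lstsq(A,Z[k],rcond=None)[0]; print("tilt deg",np.degrees(s[:2]).round(2), "centre z",s[2].round(4), "edge over home", round((s[2]-.121)*1000,1))
    try: print("bar",bars(W,zt+.02,zt+.035,c,.05))
    except Exception as e: print(e)
    print("disc",circ(W,c,zt-.008,zt+.004,.07))
    return im
E
python3 - <<'E'
from h import *
save("w3.png",lid((.6737,-.1159)))
E
```

```text
n 14410 flat top z mode 0.132 med 0.1326 edge over home 11.6
tilt deg [-0.19 -0.15] centre z 0.1327 edge over home 11.7
bar (np.int64(8512), 672.6, -115.4, 81.2, 82, 46, np.float64(160.5))
disc (np.int64(21936), 673.9, -116.0, 55.4)
```

Request:
{"api": "servo_tool", "payload": {
  "commands": [
    [20,0,0,-1,-0.15],
    [20,0,0,0,-0.15],
    [20,0,0,0,-0.15],
    [20,0,0,0,0.12],
    [20,0,0,0,0.12],
    [20,0,0,0,0.12],
    [20,0,0,0,0.12],
    [20,0,0,0,0.12],
    [20,0,0,0,0.12],
    [20,0,0,0,0.12],
    [20,0,0,0,0.12],
    [20,0,0,0,0.12],
    [20,0,0,0,0.12],
    [20,0,0,0,0]
  ]
}}

```text
clock: 8.93
eef_pos: [0.6761, -0.1154, 0.1513]
tool_rot: [-0.144, 0.99, 0.0, 0.0]
ft_force: [0.1, -1.0, -0.0]
grip_width: 0.02
grasp_force: 0.0
```

Run:
```python
from h import *
save("w4.png",lid((.6737,-.1159)))
plan(673.7,-115.9,180,149.4)
```

```text
n 15539 flat top z mode 0.132 med 0.1326 edge over home 11.6
tilt deg [-0.59 -0.15] centre z 0.1326 edge over home 11.6
bar (np.int64(8359), 671.6, -114.0, 43.3, 82, 43, np.float64(160.4))
disc (np.int64(21752), 672.7, -116.0, 55.3)
t 8.97 at [ 676.1 -115.4  151.3] yang 106.6 q6 -0.46 F [ 1.   0.6 -0. ] shift [  2.5   0.2 -28.7] turn -0.747
```

The lid turned about 43° and stayed 11.6 mm high, so it's wrong for the white tub. I'll regrip it and move it to the grey tub.

Request:
{"api": "servo_tool", "payload": {
  "commands": [
    [20,3,0,4,0],
    [0,0,0,0,0],
    [0,0,0,0,0],
    [0,0,0,0,0],
    [0,0,0,-30,0],
    [0,0,0,-30,0],
    [0,0,0,0,-0.187],
    [0,0,0,0,-0.187],
    [0,0,0,0,-0.187],
    [0,0,0,0,-0.187],
    [0,0,0,0,0]
  ]
}}

```text
clock: 10.35
eef_pos: [0.673, -0.1161, 0.2067]
tool_rot: [-0.494, 0.87, 0.0, -0.0]
ft_force: [-0.1, 0.4, -0.8]
grip_width: 0.0144
grasp_force: 60.0
```

Run:
```python
from h import *
im,d,W,o=cam("wrist"); p=pose()[0]/1000
print(circ(W,p[:2],p[2]-.022,p[2]-.008,.07))
plan(638.4,-251.7,151,149.4)
```

```text
(np.int64(21405), 672.2, -115.2, 55.2)
t 10.4 at [ 673.  -116.1  206.7] yang 149.1 q6 -1.2 F [ 0.2 -1.1 -0.7] shift [134.1 -39.9  55.7] turn -0.005
```

Request:
{"api": "servo_tool", "payload": {
  "commands": [
    [0,44.8,-13.5,0,0],
    [0,44.8,-13.5,0,0],
    [0,44.8,-13.5,0,0],
    [0,0,0,20,0],
    [0,0,0,15,0],
    [0,0,0,6,0],
    [0,0,0,6,0],
    [0,0,0,5,0],
    [0,0,0,3,0],
    [22,0,0,0,0],
    [22,0,0,0,0],
    [22,0,0,0,0],
    [22,0,0,0,0]
  ]
}}

```text
clock: 12.02
eef_pos: [0.6396, -0.2526, 0.1526]
tool_rot: [-0.495, 0.869, -0.0, 0.0]
ft_force: [-0.7, 0.2, -0.5]
grip_width: 0.0221
grasp_force: 0.0
```

Run:
```python
from h import *
lid((.6384,-.2517)); plan(638.4,-251.7,151,149.4)
```

```text
n 13746 flat top z mode 0.129 med 0.1291 edge over home 8.1
tilt deg [-0.06 -0.26] centre z 0.1292 edge over home 8.2
bar (np.int64(7737), 636.6, -250.1, 79.9, 82, 46, np.float64(157.0))
disc (np.int64(20434), 638.3, -251.1, 55.5)
t 12.07 at [ 639.5 -252.5  152.5] yang 149.3 q6 -1.41 F [-0.3  0.   0.2] shift [-0.1  1.4  1.5] turn -0.002
```

It sat 8 mm high, in the gaps, so this lid fits the grey tub. Now I'll turn it clockwise with the fingers loose.

Request:
{"api": "servo_tool", "payload": {
  "commands": [
    [20,0,1,8,0],
    [20,0,0,0,0.12],
    [20,0,0,0,0.12],
    [20,0,0,0,0.12],
    [20,0,0,0,0.12],
    [20,0,0,0,0.12],
    [20,0,0,0,0.12],
    [20,0,0,0,0.12],
    [20,0,0,0,0.12],
    [20,0,0,0,0.12],
    [20,0,0,0,0.12],
    [20,0,0,0,0.12],
    [20,0,0,0,0]
  ]
}}

```text
clock: 13.7
eef_pos: [0.6383, -0.2519, 0.1436]
tool_rot: [0.141, 0.99, 0.0, -0.0]
ft_force: [0.1, 0.6, 0.6]
grip_width: 0.0202
grasp_force: 0.0
```

Run:
```python
from h import *
lid((.6384,-.2517)); plan(638.4,-251.7,140,75.4); print(status.get_obs()["ft_torque"])
```

```text
n 12731 flat top z mode 0.12000000000000001 med 0.1209 edge over home -0.1
tilt deg [-0.75  0.09] centre z 0.1209 edge over home -0.1
bar (np.int64(7777), 637.3, -248.5, 9.4, 83, 43, np.float64(148.7))
disc (np.int64(20585), 638.0, -251.6, 55.4)
t 13.75 at [ 638.3 -251.9  143.8] yang 73.8 q6 -0.09 F [ 0.6  0.1 -0.6] shift [-0.   0.2  3.8] turn -0.028
[0.0061395  0.04724387 0.00349104]
```

Request:
{"api": "servo_tool", "payload": {
  "commands": [
    [20,0,0,3,0.05],
    [20,0,0,0,0.05],
    [20,0,0,0,0.05],
    [20,0,0,0,0]
  ]
}}

```text
clock: 14.25
eef_pos: [0.6389, -0.2516, 0.1421]
tool_rot: [0.214, 0.977, 0.0, 0.001]
ft_force: [-0.8, 2.6, 4.9]
grip_width: 0.0202
grasp_force: 6.9
```

```bash
cat >> h.py <<'E'
def barang(c,zt=.121):
    im,d,W,o=cam("wrist"); Z=W[...,2]; r=np.hypot(W[...,0]-c[0],W[...,1]-c[1])
    k=(Z>zt+.023)&(Z<zt+.033)&(r<.05)&(im[...,0].astype(int)>im[...,2]*1.6+30)
    p=W[k][:,:2]*1000; u,s,v=np.linalg.svd(p-np.median(p,0),full_matrices=False)
    print("bar angle svd",(np.degrees(np.arctan2(v[0,1],v[0,0]))+90)%180-90,"n",k.sum(),"top z",np.median(Z[k]).round(4),"tq",o["ft_torque"].round(3))
E
python3 - <<'E'
from h import *
lid((.6384,-.2517)); barang((.6384,-.2517)); plan(638.4,-251.7,140,75.4)
E
```

```text
n 13369 flat top z mode 0.12000000000000001 med 0.1208 edge over home -0.2
tilt deg [-0.75  0.14] centre z 0.1208 edge over home -0.2
bar (np.int64(7861), 637.7, -248.1, 3.0, 83, 42, np.float64(148.6))
disc (np.int64(20928), 637.5, -250.9, 55.2)
bar angle svd -13.488868914742326 n 6396 top z 0.1486 tq [0.398 0.142 0.148]
t 14.35 at [ 638.9 -251.7  142.1] yang 65.2 q6 0.06 F [-0.6  2.   5.6] shift [ 0.5 -0.3  2.1] turn -0.178
```

Request:
{"api": "servo_tool", "payload": {
  "commands": [
    [22,0,0,-2,-0.17],
    [0,0,0,0,0],
    [0,0,0,0,0],
    [0,0,0,0,0],
    [0,0,0,0,0.05],
    [0,0,0,0,0.05],
    [0,0,0,0,0]
  ]
}}

```text
clock: 15.22
eef_pos: [0.6381, -0.2511, 0.143]
tool_rot: [0.18, 0.984, 0.0, -0.001]
ft_force: [-2.0, 3.5, 2.0]
grip_width: 0.0142
grasp_force: 72.7
```

Run:
```python
from h import *
barang((.6384,-.2517)); plan(638.4,-251.7,140,75.4)
```

```text
bar angle svd -17.417318085930617 n 6200 top z 0.1486 tq [0.597 0.458 1.435]
t 15.28 at [ 638.1 -251.1  143. ] yang 69.3 q6 -0.01 F [-1.7  2.9  3.2] shift [-0.5 -0.5  3. ] turn -0.107
```

Torque rises to 1.4 N·m with the lid home, so the grey tub is tight. Next, the other lid.

Request:
{"api": "servo_tool", "payload": {
  "commands": [
    [30,0,0,0,0],
    [30,0,0,0,0],
    [30,0,0,0,0],
    [40,0,0,-40,0],
    [85,0,0,-40,0],
    [85,0,0,0,0]
  ]
}}

```text
clock: 16.02
eef_pos: [0.6406, -0.2532, 0.2283]
tool_rot: [0.182, 0.983, -0.001, 0.005]
ft_force: [0.3, -0.4, 0.0]
grip_width: 0.0747
grasp_force: 0.0
```

Run:
```python
from h import *
lid((.6384,-.2517)); barang((.6384,-.2517));plan(475.5,223.8,190,87.3)
```

```text
n 9783 flat top z mode 0.12000000000000001 med 0.1206 edge over home -0.4
tilt deg [-0.31  0.13] centre z 0.1207 edge over home -0.3
bar (np.int64(2970), 637.3, -251.0, -17.0, 85, 17, np.float64(148.5))
disc (np.int64(13482), 637.5, -250.8, 55.4)
bar angle svd -16.910920197115445 n 2946 top z 0.1485 tq [ 0.068  0.017 -0.023]
t 16.12 at [ 638.8 -252.3  223.6] yang 69.1 q6 -0.01 F [ 0.3 -0.3 -0. ] shift [322.7 386.4  33.1] turn -0.318
```

Request:
{"api": "servo_tool", "payload": {
  "commands": [
    [70,32.3,38.6,0,0],
    [70,32.3,38.6,0,0],
    [70,32.3,38.6,0,0],
    [70,32.3,38.6,3,0],
    [70,32.3,38.6,5,0],
    [70,32.3,38.6,5,0],
    [70,32.3,38.6,5,0],
    [70,32.3,38.6,5,0],
    [70,32.3,38.6,5,0],
    [70,32.3,38.6,5,0],
    [70,0,0,0,-0.16],
    [70,0,0,0,-0.16],
    [70,0,0,0,0],
    [70,0,0,0,0]
  ]
}}

```text
clock: 17.88
eef_pos: [0.4741, 0.2234, 0.1894]
tool_rot: [0.024, 1.0, -0.0, -0.001]
ft_force: [0.3, 0.4, 0.4]
grip_width: 0.0697
grasp_force: 0.0
```

Run:
```python
from h import *
im,d,W,o=cam("wrist")
print(bars(W,.05,.07,(.4755,.2238)),circ(W,(.4755,.2238),.025,.04))
plan(475.5,223.8,45,87.3)
```

```text
(np.int64(2043), 473.9, 225.9, -3.1, 85, 17, np.float64(59.5)) (np.int64(9630), 474.6, 225.8, 55.4)
t 17.93 at [474.3 223.4 189.7] yang 87.3 q6 0.49 F [-0.2  0.1  0.9] shift [ -1.4   0.5 144.7] turn -0.0
```

Request:
{"api": "servo_tool", "payload": {
  "commands": [
    [60,0,2,50,0],
    [40,0,0,50,0],
    [40,0,0,30,0],
    [40,0,0,13.5,0],
    [30,0,0,0,0],
    [0,0,0,0,0],
    [0,0,0,0,0],
    [0,0,0,0,0],
    [0,0,0,0,0],
    [0,0,0,-50,0],
    [0,0,0,-55,0],
    [0,0,0,-55,0],
    [0,0,0,0,0]
  ]
}}

```text
clock: 19.55
eef_pos: [0.4774, 0.2272, 0.212]
tool_rot: [0.022, 1.0, 0.002, 0.005]
ft_force: [0.6, 0.3, -1.4]
grip_width: 0.015
grasp_force: 60.0
```

Run:
```python
from h import *
im,d,W,o=cam("wrist"); p=pose()[0]/1000
print(circ(W,p[:2],p[2]-.022,p[2]-.008,.07))
plan(673.7,-115.9,206,149.4)
```

```text
(np.int64(21764), 476.0, 227.7, 55.2)
t 19.6 at [475.8 226.4 209. ] yang 87.4 q6 0.49 F [-0.3  1.1 -2.2] shift [-213.  -333.1    3.1] turn -1.082
```

Request:
{"api": "servo_tool", "payload": {
  "commands": [
    [0,-26.6,-41.6,0,0],
    [0,-26.6,-41.6,0,0],
    [0,-26.6,-41.6,0,0],
    [0,-26.6,-41.6,0,0],
    [0,-26.6,-41.6,0,0],
    [0,-26.6,-41.6,0,0],
    [0,-26.6,-41.6,0,0],
    [0,-26.6,-41.6,0,0],
    [0,0,0,0,-0.18],
    [0,0,0,0,-0.18],
    [0,0,0,0,-0.18],
    [0,0,0,0,-0.18],
    [0,0,0,0,-0.18],
    [0,0,0,0,-0.18],
    [0,0,0,0,0]
  ]
}}

```text
clock: 21.48
eef_pos: [0.6712, -0.1159, 0.204]
tool_rot: [-0.494, 0.87, 0.002, -0.002]
ft_force: [-0.0, 0.8, -1.6]
grip_width: 0.0148
grasp_force: 60.0
```

Run:
```python
from h import *
im,d,W,o=cam("wrist"); p=pose()[0]/1000
print(circ(W,p[:2],p[2]-.022,p[2]-.008,.07))
plan(673.7,-115.9,151,149.4)
```

```text
(np.int64(21507), 669.8, -115.8, 54.9)
t 21.52 at [ 671.4 -116.   204.5] yang 149.1 q6 -1.2 F [ 0.4  0.3 -2.2] shift [-1.3 -2.2 53.5] turn -0.005
```

Request:
{"api": "servo_tool", "payload": {
  "commands": [
    [0,-2,-3.2,18,0],
    [0,0,0,15,0],
    [0,0,0,6,0],
    [0,0,0,6,0],
    [0,0,0,5,0],
    [0,0,0,3,0],
    [0,0,0,0,0],
    [22,0,0,0,0],
    [22,0,0,0,0],
    [22,0,0,0,0],
    [22,0,0,0,0]
  ]
}}

```text
clock: 22.9
eef_pos: [0.6763, -0.1161, 0.1541]
tool_rot: [-0.495, 0.869, -0.0, 0.0]
ft_force: [0.9, -0.1, -0.3]
grip_width: 0.0221
grasp_force: 0.0
```

Run:
```python
from h import *
lid((.6737,-.1159)); plan(673.7,-115.9,144,149.4)
```

```text
n 13420 flat top z mode 0.125 med 0.126 edge over home 5.0
tilt deg [-0.09 -0.25] centre z 0.1261 edge over home 5.1
bar (np.int64(7136), 672.7, -115.1, 81.4, 81, 46, np.float64(154.0))
disc (np.int64(20279), 673.8, -115.1, 55.4)
t 22.95 at [ 676.2 -116.1  154. ] yang 149.3 q6 -1.21 F [-0.6  0.  -0.3] shift [ 1.1  2.3 10. ] turn -0.002
```

It dropped to 5 mm, so it fits. I'll centre it, lower to 144 mm and turn it.

Request:
{"api": "servo_tool", "payload": {
  "commands": [
    [20,1,2,10,0],
    [20,0,0,0,0.12],
    [20,0,0,0,0.12],
    [20,0,0,0,0.12],
    [20,0,0,0,0.12],
    [20,0,0,0,0.12],
    [20,0,0,0,0.12],
    [20,0,0,0,0.12],
    [20,0,0,0,0.12],
    [20,0,0,0,0.12],
    [20,0,0,0,0.12],
    [20,0,0,0,0.12],
    [20,0,0,0,0.06],
    [20,0,0,0,0]
  ]
}}

```text
clock: 24.7
eef_pos: [0.6734, -0.1158, 0.1429]
tool_rot: [0.171, 0.985, 0.0, -0.001]
ft_force: [-0.3, -0.2, 0.1]
grip_width: 0.0199
grasp_force: 0.0
```

Run:
```python
from h import *
lid((.6737,-.1159)); barang((.6737,-.1159)); plan(673.7,-115.9,144,75.4)
```

```text
n 12948 flat top z mode 0.12000000000000001 med 0.1209 edge over home -0.1
tilt deg [-0.72  0.12] centre z 0.1209 edge over home -0.1
bar (np.int64(7854), 672.4, -112.6, 5.9, 84, 43, np.float64(148.7))
disc (np.int64(20736), 672.1, -115.2, 55.4)
bar angle svd -10.176534199184346 n 6419 top z 0.1487 tq [-0.03  -0.003 -0.092]
t 24.8 at [ 673.6 -115.9  143.3] yang 70.3 q6 0.17 F [ 0.6 -0.2  0.4] shift [-0.1  0.  -0.7] turn -0.089
```

Request:
{"api": "servo_tool", "payload": {
  "commands": [
    [22,0,0,0,-0.14],
    [0,0,0,0,0],
    [0,0,0,0,0],
    [0,0,0,0,0],
    [0,0,0,0,0.06],
    [0,0,0,0,0.06],
    [0,0,0,0,0.05],
    [0,0,0,0,0]
  ]
}}

```text
clock: 25.8
eef_pos: [0.6738, -0.1154, 0.1437]
tool_rot: [0.184, 0.983, -0.0, -0.0]
ft_force: [-0.0, 0.6, -0.1]
grip_width: 0.0143
grasp_force: 73.3
```

Run:
```python
from h import *
barang((.6737,-.1159)); plan(673.7,-115.9,144,75.4)
```

```text
bar angle svd -17.882799836736012 n 6156 top z 0.1486 tq [-0.045  0.029  1.549]
t 25.85 at [ 673.9 -115.4  143.7] yang 68.7 q6 0.2 F [-0.1  0.8  0.6] shift [-0.  -0.5 -0.3] turn -0.117
```

Tight here too, at 1.55 N·m. I'll release, retreat and check.

Request:
{"api": "servo_tool", "payload": {
  "commands": [
    [30,0,0,0,0],
    [30,0,0,0,0],
    [30,0,0,0,0],
    [40,0,0,-40,0],
    [60,0,0,-40,0],
    [60,50,0,-20,0],
    [60,50,0,0,0],
    [60,50,0,0,0],
    [60,0,0,0,0],
    [60,0,0,0,0]
  ]
}}

```text
clock: 27.1
eef_pos: [0.535, -0.0612, 0.2447]
tool_rot: [0.186, 0.982, 0.0, 0.001]
ft_force: [0.0, -0.2, -0.1]
grip_width: 0.0598
grasp_force: 0.0
```

Run:
```python
from h import *
im,d,W,o=cam("wrist"); save("w9.png",im)
for c in [(.6737,-.1159),(.6384,-.2517)]:
    print(bars(W,.14,.155,c),circ(W,c,.112,.125,.07)); k=(np.hypot(W[...,0]-c[0],W[...,1]-c[1])<.05)&(W[...,2]<.13)&(W[...,2]>.115); print(np.median(W[k][:,2]))
plan(0,0,0)
```

```text
(np.int64(1109), 658.0, -110.4, -17.7, 57, 17, np.float64(148.1)) (np.int64(7099), 671.7, -114.9, 55.3)
0.120473255466986
(np.int64(152), 646.3, -249.0, -19.7, 19, 9, np.float64(146.0)) (np.int64(487), 630.5, -247.4, 48.8)
0.1227026101826314
t 27.15 at [535.6 -61.3 244.6] yang 68.5 q6 0.26 F [ 0.9  0.7 -0.3] shift [ 521.5 -139.4  243.2] turn 0
```

View pics/w9.png

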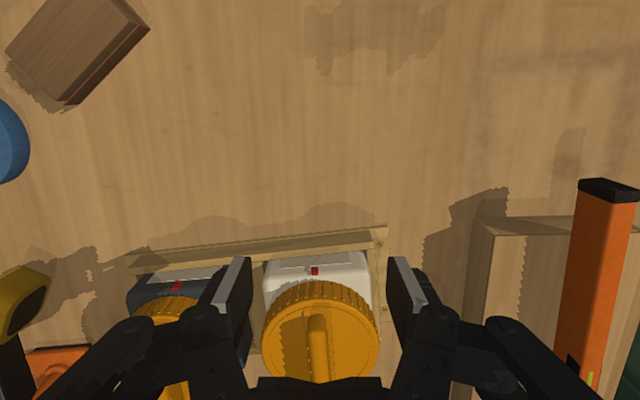

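The view shows both lids down: white at (330,320) and grey at (165,335). Both bars point at the red ticks, both tubs are in their wells, and the gripper is clear.

```bash
python3 -c "
from h import *
print(bot.job_done())"
```

```text
the job is handed in; nothing more can be done
None
```

Both lids are screwed fully home on their matching tubs (the nearer lid fits grey, the left one white), the tubs are still in their wells, the bystanders were not touched, and the job was handed in at about 27 s.

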